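# Square a carrier plate against the fixture fence and clamp it

## Robot

A 7-joint arm with a two-finger parallel gripper is mounted at the origin on a cart in front of the work surface, level with it; the furniture and walls round the work are solid. World frame = base frame: x ahead of the robot, y to its left, z up, the work surface at z = 0. Lengths are in m, angles in rad, forces in N, time in s.
With the tool pointing down it reaches from about 0.4 to 0.85 m from the base axis. Payload 10.4 kg.
Tool frame: the origin (TCP) lies midway between the tips of the shut fingers; the grasp point (between the pads) lies hold_point_z behind it (hold_point_z is the distance from the TCP to the grasp point, in m); z points along the fingers, y is the line along which they close (so a half turn about z gives the same grasp; the last joint's range is limited). The gripper opens to 87 mm and grips with 3 to 60 N. Pads are 19 mm wide; open, the fingers measure 117 mm over their backs; the gripper's body (75 mm by 190 mm) begins 51 mm behind the grasp point.
Start: joints at [-1.234, 0.332, -0.065, 1.46, 0.022, 1.35, -0.088], TCP at [0.22, 0.585, 0.223] pointing down, gripper open.
Joint ranges: [-2.6, 2.6], [-0.5, 2.12], [-1.47, 1.34], [0.16, 2.42], [-1.27, 4.41], [0.06, 2.06], [-2.6, 2.6]. Speed limits (rad/s): [2.22, 2.22, 2.79, 2.79, 3.14, 3.14, 3.14].

## Interface

Orientations are given as a unit quaternion [x, y, z, w].
In Python, from bench import * gives the robot as it stands. The module is installed in compiled form; this text tells all that it offers.
- The arm moves only by the tool drive_tool, never from a script. Its argument "increments" is a list of rows, each a list of 6 numbers: the shift along the tool's x, y, z scaled (see below), then the turn, a rotation vector about the tool's x, y, z scaled (see below). In form: [[dx, dy, dz, rx, ry, rz], ...]. A call has exactly 5 rows; each row is the pose to reach, as a shift and turn from the pose commanded when the call began, along the tool's axes at that moment; what a row does not reach only later rows make up. The controller multiplies each number of a shift by 300 mm and each number of a turn by pi/4 rad. A row lasts 1/12 s, in which the tool goes at most 41.7 mm and 7.16 degrees, less where a joint would pass 70% of its speed; a pose out of reach is approached as far as the arm can. A call with a number of a shift or a turn outside -1 to 1 is refused whole. A call with a gripper value outside its range is refused whole. "claw" is the closure, from 0 (fully open) to 1 (shut), set as the call begins (left out, the last holds). The fingers move at their own pace and stop on an object; "force" is the grip in N (left out, the last holds). Time passes only in rows, so rows that repeat a pose let the fingers close, or fill a call up. It gives the time, the measured TCP pose, the force, the opening and the grip force at its end, in the units of the state.
- read_state(): the state, without advancing time (a new reading comes with each control period).
- camera(name): name is "scene" or "top" or "wrist"; returns the picture (420x560x3 uint8, blue, green, red); there is no depth.
- get_calibration(name): a dict with "K" (3x3 intrinsics, pixels), "k1" (the pictures are not rectified: a ray, as slopes to the right and down, at radius r is drawn at 1 + k1 r^2 times it, then the intrinsics apply), "position" and "rotation" of the camera in the world. Camera axes: x right, y down, z forward; pixel columns grow to the right and rows downward; lengths in m; the calibration is good to about 2 mm. A picture is of the moment at which its call begins: read the wrist's pose just before it. get_calibration takes no time and is no camera call; for the wrist camera it gives the pose at the moment of the call.
- close_job(): hands the job in; it is judged then, once.
The state is a dict: "time": time; "joint_positions": joint angles; "joint_vel": joint speeds; "joint_torque": joint torques, N m; "ee_pos": TCP position; "eef_rot": TCP orientation; "ft_force": force on the tool from outside, world axes, zero at the start; "torque": the same for the moment, N m; "width": finger opening in m; "grip_force": force on a finger pad.
Only numpy, scipy, OpenCV 4.12 (cv2) and the standard library are available. Lean on these libraries where they do the work, as an engineer would, in place of code of your own. Each camera call takes 0.05 s, during which the arm holds its last target. There are 200 camera calls.

## Task

Get the aluminium plate ready for drilling. Clear the stray washer off the fixture into the parts dish, then push the plate's free end round on its locating dowel, keeping it flat on the fixture, until its long edge lies along the fence, and only then swing the toggle clamp's handle fully upright so that its pad holds the plate there. Leave the tools and parts lying around where they are.

Things in the scene. Friction and masses are not known exactly. Their poses are not given: they have to be found in the camera images.
- fixture: Fixed drilling fixture: flat steel tooling plate 160 (x) x 280 (y) x 16 mm with a grid of small tapped holes, carrying a dowel, a fence and a toggle clamp. Origin: centre of its underside, on the table; x points away from the robot, y to its left, at yaw 0 (it varies). Clamp bracket in this frame: x 0 to 50, y 64 to 128 mm, up to z 68 mm.
- dowel (a point): Foot of the fixture's fixed steel dowel, on the top face: 12 mm thick, stands 23 mm tall. Fixture frame: (15, -100, 16) mm. The plate hangs on it.
- fence (a point): Middle of the locating face of the fence, an aluminium rail 105 mm long along the fixture's y, 16 mm wide, top 18 mm above the fixture's top face (two screw heads 5 mm more). The face looks to the fixture's -x. Fixture frame: (55, -5, 25) mm.
- plate: Loose bare aluminium plate 80 (x) x 150 (y) x 15 mm, about 0.5 kg, flat on the fixture. Origin: centre of its dowel hole (13.4 mm), at the underside; it spans x -40 to 40, y -20 to 130 mm: free end at y = 130. Home: +x long edge on the fence, axes parallel to the fixture's. Starts with the free end 0.60 to 0.74 rad towards the robot (yaw above the fixture's). Turns at about 2 N, stays where left.
- clamp_arm: Steel arm of the toggle clamp with a 17 mm rubber pad on a spindle. Origin: its hinge, in the fixture frame (25, 78, 52) mm. At the start it stands up, its end 65 mm above the hinge, leaning back; geared to the handle, it comes down as the handle is swung upright, until the pad presses on the plate's top, 60 mm to the -y side of the hinge.
- clamp_handle (a joint): Clamp handle, rad: 1.10 = open (start), leaning to the fixture's +y side; 0 = upright (hard stop); the pad meets the plate at about 0.02, push firmly on to grip. Hinge in the fixture frame: (25, 98, 62) mm. At angle q the handle points along (0, sin q, cos q) of the fixture frame, 98 mm long; black grip 19 mm thick on the last 62 mm. Friction 2 to 3 N at its end, square to it; stays where left.
- handle_end (a point): Centre of the end of the clamp handle's black grip, on the handle's axis, 98 mm from its hinge.
- washer_mid (a point): Centre of the stray thick steel washer, 24 mm across, about 9 mm high, 12 g, lying flat on the fixture's top face (16 mm above the table) between plate and fence, where it would be trapped. More finger room along the fence (fixture's y) than across it.
- dish: Round steel parts dish, 111 mm across the rim, 24 mm high, sloping sides; flat inside floor 80 mm across, 2 mm above the table. Magnetic: it sits fast on the steel table, at the right. Origin: centre of its underside.
- bolt: Bystander: hex bolt, 39 mm long, lying on the fixture's near left corner. Origin under its middle.
- thread_tape: Bystander: small spool of white thread tape, 54 mm across, 16 mm high, lying flat, right of the fixture, beyond the valve. Origin under its centre.
- tape_measure: Bystander: yellow tape measure, 80 x 36 x 62 mm, behind the fixture. Origin under its middle.
- cup_a: Bystander: orange-brown bellows suction cup, 62 mm across, 48 mm high, behind the fixture on the left. Origin under its centre.
- spanner: Bystander: combination spanner, 211 mm long, lying at the table's front edge. Origin under its middle.
- valve: Bystander: small solenoid valve, 50 x 23 x 58 mm, right of the fixture. Origin under its centre.

How it is judged:
On the way, in this order (a step that is already met when the one before it is completed fails the run):
1. the washer lies in the parts dish (horizontal distance between washer_mid and dish below 0.045 m and height (world z) of washer_mid below 0.03 m), for 0.2 s.
2. with the clamp still standing open, the plate is turned home along the fence (within 0.02 rad), on its dowel (angle between the y axis of plate and the y axis of fixture, either way round below 0.02 rad and z of plate in the frame of fixture below 0.019 m and value of joint clamp_handle above 0.8 rad), for 0.2 s.
At the end, for the whole second after the job is handed in: The plate lies flat on the fixture, on its dowel, its edge along the fence (within 0.02 rad, about 3 mm at the free end); the clamp handle is upright (below 0.08 rad) and the pad presses on the plate; the washer lies in the parts dish; all is at rest (all of step 1 and angle between the y axis of plate and the y axis of fixture, either way round below 0.02 rad and angle between plate's own z axis and vertical below 0.03 rad and z of plate in the frame of fixture between 0.013 and 0.019 m and x of plate in the frame of fixture between 0.011 and 0.019 m and value of joint clamp_handle below 0.08 rad and contact force between clamp_arm and plate above 1 N and linear speed of plate below 0.01 m/s); the robot touches nothing.
It fails at once if the plate is lifted off the fixture or tipped (z of plate in the frame of fixture above 0.03 m or angle between plate's own z axis and vertical above 0.2 rad).
It fails at once if a bystander is pushed more than 40 mm (distance of any of bolt, thread_tape, tape_measure, cup_a, spanner, valve from where it was at the start of the episode above 0.04 m).
It also fails if it takes over 64 s, if anything falls off the work surface, if the arm or the gripper's body presses on something with over 40 N, if the wrist force passes 120 N, or if a joint passes its speed limit or range.

## Working session

There is one attempt and no reset: what is moved stays moved. The work goes in short steps, Python scripts to look and compute and a tool call to move; the robot and the scene stay as the last step left them, time stands still between calls to the robot, and variables do not carry over. Pictures are saved under pics/ and viewed, at most 10 in all, crops included, and the job is handed in when it is done.

Besides the shell and the picture viewer there is one more tool, called after "Request:" as name(argument=value, ...), one argument or row to a line, values as JSON. drive_tool: Moves the arm, as the interface text tells. Its arguments: {"type":"object","properties":{"increments":{"type":"array","items":{"type":"array","items":{"type":"number"}}},"claw":{"type":"number"},"force":{"type":"number"}},"required":["increments"]}

```bash
mkdir -p pics; cat > h.py <<'E'
from bench import *
import numpy as np, cv2
from scipy.spatial.transform import Rotation as R
def snap(n,f):
    c=get_calibration(n); im=camera(n); cv2.imwrite('pics/'+f+'.png',im); return im,c
def ray(c,u,v):
    K=np.array(c['K']); d=np.array([(u-K[0,2])/K[0,0],(v-K[1,2])/K[1,1]])
    s=d.copy()
    for _ in range(20): s=d/(1+c['k1']*(s@s))
    r=np.array(c['rotation']); r=r if r.shape==(3,3) else R.from_quat(r).as_matrix()
    return np.array(c['position']),r@np.array([s[0],s[1],1])
def onz(c,u,v,z):
    p,d=ray(c,u,v); return p+d*(z-p[2])/d[2]
def proj(c,P):
    r=np.array(c['rotation']); r=r if r.shape==(3,3) else R.from_quat(r).as_matrix()
    q=r.T@(np.array(P)-np.array(c['position'])); s=q[:2]/q[2]; s=s*(1+c['k1']*(s@s)); K=np.array(c['K'])
    return np.array([K[0,0]*s[0]+K[0,2],K[1,1]*s[1]+K[1,2]])
E
python3 - <<'E'
from h import *
for n in('top','scene'):
    im,c=snap(n,n+'0'); print(n,c)
print(read_state())
E
```

```text
top {'K': array([[416.1133934 ,   0.        , 276.56940336],
       [  0.        , 416.1133934 , 208.09950253],
       [  0.        ,   0.        ,   1.        ]]), 'k1': -0.11608609202444263, 'position': array([ 0.42505662, -0.02956654,  1.09934449]), 'rotation': array([ 0.71276848, -0.69808722,  0.04080641, -0.05449926])}
scene {'K': array([[533.59073465,   0.        , 293.62057719],
       [  0.        , 533.59073465, 207.91544368],
       [  0.        ,   0.        ,   1.        ]]), 'k1': -0.07351443107970702, 'position': array([ 0.09397013, -0.77530247,  0.70533429]), 'rotation': array([ 0.84830395, -0.23533605,  0.13408314, -0.45499348])}
{'time': 0.1, 'joint_positions': array([-1.23362357,  0.33279731, -0.06468697,  1.46084372,  0.02161021,
        1.34993122, -0.08846553]), 'joint_vel': array([ 9.42829121e-04,  2.29968228e-04,  4.88896627e-05, -2.57294278e-03,
       -1.74905561e-04, -1.49316654e-03,  2.39276192e-04]), 'joint_torque': array([ 9.20395505e-04, -6.24540067e+01,  2.41550419e-02, -3.90718496e+01,
       -6.13964838e-02,  3.65295983e-02,  5.92139918e-05]), 'ee_pos': array([0.21992934, 0.58465125, 0.22184708]), 'eef_rot': array([ 1.78896436e-01,  9.83867701e-01, -6.37138886e-04, -7.85849825e-05]), 'ft_force': array([ 0.34508226,  0.24919045, -0.00070644]), 'torque': array([ 0.01347184,  0.02561717, -0.00612178]), 'grip_force': 0.0, 'width': 0.08680405065099339}
```

View pics/top0.png

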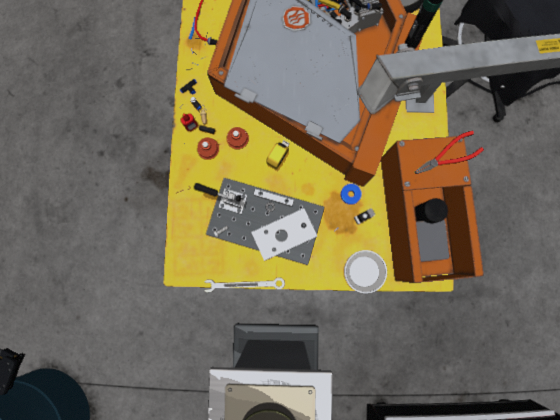

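View pics/scene0.png

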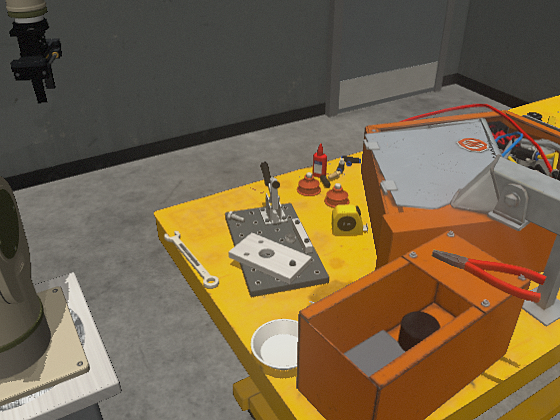

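The top view shows the fixture with corners at about (225,178), (323,206), (307,264) and (206,235). The white plate is around (283,235), the dish at (365,271) and the handle at (205,189). Next I'll zoom in and compute positions.

```bash
python3 - <<'E'
from h import *
im=cv2.imread('pics/top0.png'); c=get_calibration('top')
cr=cv2.resize(im[165:300,180:400],None,fx=3.6,fy=3.6,interpolation=cv2.INTER_CUBIC); cv2.imwrite('pics/crop0.png',cr)
for u,v,z in [(225,178,.016),(323,206,.016),(307,264,.016),(206,235,.016),(365,271,.024),(281,235,.039),(255,190,.034),(293,204,.034),(350,194,.016),(364,215,.05)]: print(u,v,onz(c,u,v,z).round(4))
E
```

```text
225 178 [0.6502 0.1324 0.016 ]
323 206 [ 0.5798 -0.1288  0.016 ]
307 264 [ 0.4277 -0.0888  0.016 ]
206 235 [0.4971 0.1766 0.016 ]
365 271 [ 0.4124 -0.2376  0.024 ]
281 235 [ 0.4998 -0.0202  0.039 ]
255 190 [0.6159 0.0499 0.034 ]
293 204 [ 0.581  -0.0495  0.034 ]
350 194 [ 0.6132 -0.2     0.016 ]
364 215 [ 0.5539 -0.2304  0.05  ]
```

View pics/crop0.png

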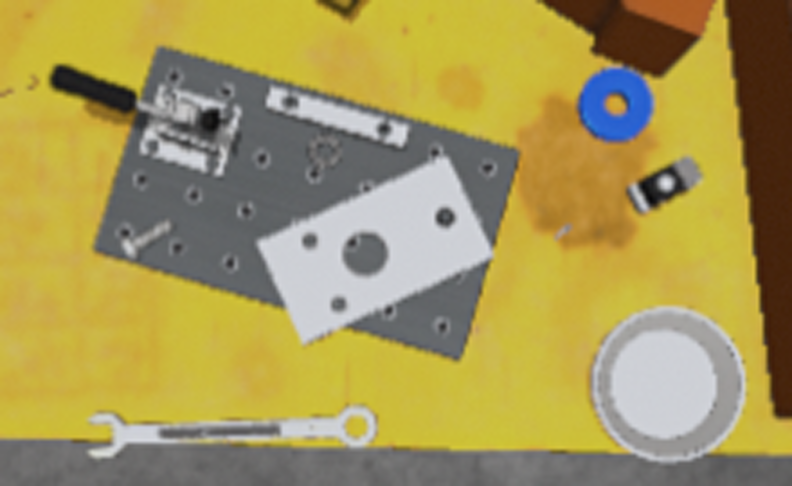

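The zoomed crop shows the washer at crop (324,150), which is about (270,206.7) in the full image. It lies between the plate and the fence, nearer the clamp than the dowel.

```bash
cat >> h.py <<'E'
YAW=-0.263; C0=np.array([.5387,.0229])
def RF(): return R.from_euler('z',YAW).as_matrix()
def f2w(p): return RF()@np.array(p)+np.r_[C0,0]
def w2f(p): return RF().T@(np.array(p)-np.r_[C0,0])
def totool(target,angy=None):
    """increments (scaled) to target TCP pos; world yaw angle of tool y -> angy"""
    s=read_state(); r=R.from_quat(s['eef_rot'])
    d=r.inv().apply(np.array(target)-s['ee_pos'])/.3
    y=r.apply([0,1,0]); a=np.arctan2(y[1],y[0])
    out=[d.round(3)]
    if angy is not None:
        t=R.from_matrix(np.array([[np.sin(angy),np.cos(angy),0],[-np.cos(angy),np.sin(angy),0],[0,0,-1]]))
        out.append(((r.inv()*t).as_rotvec()/(np.pi/4)).round(3))
    return out,a
E
python3 - <<'E'
from h import *
c=get_calibration('top')
P=lambda x,y:(180+x/3.6-.5,165+y/3.6-.5)
w=onz(c,*P(324,150),.025); print('washer',w,w2f(w))
print('dish',onz(c,*P(669,384),.024))
d=f2w([15,-100,0]) if 0 else f2w([.015,-.1,.016]); print('dowel',d, 'plate hole px',onz(c,*P(446,217),.031))
for p in [(158,47),(517,148),(462,360),(93,250)]: print(w2f(onz(c,*P(*p),.016)).round(4))
for p in [(445,155),(493,257),(303,344),(258,240)]: print('pl',onz(c,*P(*p),.031).round(4))
print('fence ends',[w2f(onz(c,*P(*p),.034)).round(4) for p in [(272,87),(408,127),(404,147),(266,107)]])
print('handle end',w2f(onz(c,*P(60,77),.062+.098*np.cos(1.1))).round(3))
print(totool([w[0],w[1],.22],1.308))
E
```

```text
washer [0.57537527 0.01145229 0.025     ] [ 0.03839033 -0.00151928  0.025     ]
dish [ 0.41194321 -0.23847387  0.024     ]
dowel [ 0.52718636 -0.07756112  0.016     ] plate hole px [ 0.52783958 -0.07726952  0.031     ]
[0.0791 0.1392 0.016 ]
[ 0.0802 -0.1358  0.016 ]
[-0.0788 -0.1391  0.016 ]
[-0.078   0.1401  0.016 ]
pl [ 0.5726 -0.0759  0.031 ]
pl [ 0.4998 -0.1112  0.031 ]
pl [0.4353 0.0228 0.031 ]
pl [0.5086 0.0569 0.031 ]
fence ends [array([0.0709, 0.047 , 0.034 ]), array([ 0.0701, -0.0555,  0.034 ]), array([ 0.0554, -0.0568,  0.034 ]), array([0.0557, 0.047 , 0.034 ])]
handle end [0.026 0.179 0.106]Traceback (most recent call last):
  File "<stdin>", line 11, in <module>
  File "h.py", line 29, in totool
    t=R.from_matrix(np.array([[np.sin(angy),np.cos(angy),0],[-np.cos(angy),np.sin(angy),0],[0,0,-1]]))
  File "scipy/spatial/transform/_rotation.pyx", line 1143, in scipy.spatial.transform._rotation.Rotation.from_matrix
ValueError: Non-positive determinant (left-handed or null coordinate frame) in rotation matrix 0: [[ 0.96566732  0.25978189  0.        ]
 [-0.25978189  0.96566732  0.        ]
 [ 0.          0.         -1.        ]].
```

```bash
python3 - <<'E'
s=open('h.py').read()
s=s.replace("[[np.sin(angy),np.cos(angy),0],[-np.cos(angy),np.sin(angy),0],[0,0,-1]]","[[-np.sin(angy),np.cos(angy),0],[np.cos(angy),np.sin(angy),0],[0,0,-1]]")
open('h.py','w').write(s)
from h import *
print(totool([.5754,.0115,.22],1.308))
import bench; print([n for n in dir(bench) if not n.startswith('_')])
E
```

```text
([array([-1.782, -1.371,  0.008]), array([-0.002,  0.   , -0.123])], np.float64(1.2110668480295117))
['PlanningError', 'camera', 'close_job', 'get_calibration', 'hold_point_z', 'read_state']
```

Request:
drive_tool(
  increments=[
    [-0.11, -0.085, 0, 0, 0, 0],
    [-0.22, -0.17, 0, 0, 0, 0],
    [-0.33, -0.255, 0, 0, 0, 0],
    [-0.44, -0.34, 0, 0, 0, 0],
    [-0.55, -0.425, 0, 0, 0, 0],
  ],
)

```text
time: 0.52
ee_pos: [0.3301, 0.4057, 0.2222]
eef_rot: [0.179, 0.984, -0.0, -0.0]
ft_force: [0.3, 0.3, 0.2]
width: 0.0866
grip_force: 0.0
```

Request:
drive_tool(
  increments=[
    [-0.11, -0.085, 0, 0, 0, 0],
    [-0.22, -0.17, 0, 0, 0, 0],
    [-0.33, -0.255, 0, 0, 0, 0],
    [-0.44, -0.34, 0, 0, 0, 0],
    [-0.55, -0.425, 0, 0, 0, 0],
  ],
)

```text
time: 0.93
ee_pos: [0.4394, 0.2284, 0.2225]
eef_rot: [0.179, 0.984, 0.0, -0.0]
ft_force: [1.3, 0.3, -0.0]
width: 0.087
grip_force: 0.0
```

Request:
drive_tool(
  increments=[
    [-0.11, -0.085, 0, 0, 0, 0],
    [-0.22, -0.17, 0, 0, 0, 0],
    [-0.33, -0.255, 0, 0, 0, 0],
    [-0.44, -0.34, 0, 0, 0, 0],
    [-0.55, -0.425, 0, 0, 0, 0],
  ],
)

```text
time: 1.35
ee_pos: [0.5489, 0.0513, 0.2225]
eef_rot: [0.179, 0.984, 0.0, 0.0]
ft_force: [1.2, 0.6, -0.9]
width: 0.087
grip_force: 0.0
```

```bash
python3 - <<'E'
from h import *
s=read_state(); print(s['time'],s['ee_pos'],s['joint_positions'].round(2)); print(totool([.5754,.0115,.2],1.308))
im,c=snap('wrist','w1'); print(c)
im2,c2=snap('scene','s1')
cv2.imwrite('pics/two1.png',np.hstack([im[:, ::1],im2])[:, :][::1] if 0 else cv2.resize(np.hstack([im,im2[:, 0:500]]),(800,317)))
for p in [[.0384,-.0015,.025],[.055,-.005,.034],[.025,.078,.1]]: print(proj(c,f2w(p)))
E
```

```text
1.35 [0.54891658 0.05126719 0.22248646] [-0.55  0.17  0.42  1.68 -0.07  1.31  1.1 ]
([array([-0.129, -0.093,  0.075]), array([ 0.   , -0.   , -0.123])], np.float64(1.2112503028303887))
{'K': array([[359.72036018,   0.        , 280.28084241],
       [  0.        , 359.72036018, 208.86895356],
       [  0.        ,   0.        ,   1.        ]]), 'k1': -0.046642529343437815, 'position': array([0.47832845, 0.07774316, 0.38422234]), 'rotation': array([0.81420883, 0.56377911, 0.07879187, 0.11405668])}
[253.77221409 219.51208607]
[251.67555957 237.64318173]
[340.42831013 222.75550349]
```

View pics/two1.png

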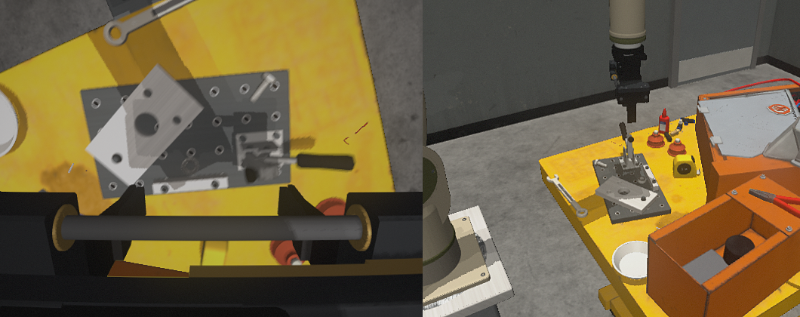

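The left half is the wrist view: the washer sits in shadow at about (190,160), the clamp's black handle at (325,160) and the plate at (148,125). The gripper rail runs along tool y, so the long side of the body would pass over the clamp. I'll check the clamp arm's height.

```bash
python3 - <<'E'
from h import *
print('hpz',hold_point_z)
a=cv2.imread('pics/scene0.png')[145:245,225:325]; b=cv2.imread('pics/w1.png')[80:280,220:480]
cv2.imwrite('pics/c2.png',np.hstack([cv2.resize(a,(400,400),interpolation=cv2.INTER_CUBIC),cv2.resize(b,(400,308),interpolation=cv2.INTER_CUBIC)[:,:].copy() if 0 else cv2.copyMakeBorder(cv2.resize(b,(400,308)),0,92,0,0,cv2.BORDER_CONSTANT)]))
E
```

```text
hpz 0.0187
```

View pics/c2.png

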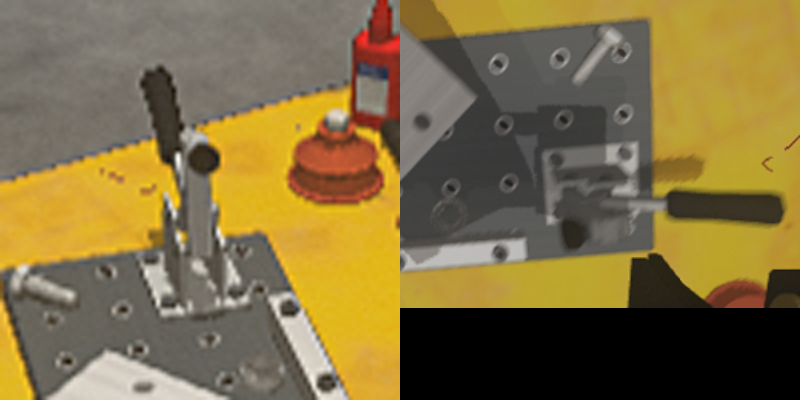

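The left crop shows the clamp arm upright with its black pad facing -y at crop (204,158). The washer is at (262,372).

```bash
python3 - <<'E'
from h import *
cs=get_calibration('scene');ct=get_calibration('top')
def tri(a,b):
    (p,d),(q,e)=a,b; t=np.linalg.lstsq(np.c_[d,-e],q-p,rcond=None)[0]; return (p+d*t[0]+q+e*t[1])/2,np.linalg.norm(p+d*t[0]-q-e*t[1])
print('pad',[ (w2f(x).round(4),g) for x,g in [tri(ray(cs,275.5,184),ray(ct,237.3,197.3))]])
p,d=ray(cs,275.5,184); P=w2f(p);D=RF().T@d; print(P+D*(.025-P[0])/D[0])
# pad & arm top pixels: scene (275,177) top ball
p,d=ray(cs,225+195/4,145+130/4); P=w2f(p);D=RF().T@d; print('armtop',P+D*(.025-P[0])/D[0])
# washer second view
p=onz(cs,225+262/4,145+372/4,.025); print('washer scene',w2f(p))
E
```

```text
pad [(array([0.0265, 0.0723, 0.1146]), np.float64(0.000608049292833838))]
[0.025      0.06527256 0.11898885]
armtop [0.025      0.07996038 0.12684196]
washer scene [ 0.0383143  -0.00803026  0.025     ]
```

```bash
python3 - <<'E'
from h import *
print(totool(f2w([.033,.024,.15]),np.pi-.263))
E
```

```text
([array([-0.092,  0.007,  0.241]), array([-4.000e-03, -1.000e-03, -2.135e+00])], np.float64(1.2014898676929933))
```

Request:
drive_tool(
  increments=[
    [-0.02, 0, 0, 0, 0, -0.155],
    [-0.04, 0, 0, 0, 0, -0.31],
    [-0.06, 0, 0, 0, 0, -0.465],
    [-0.08, 0, 0, 0, 0, -0.62],
    [-0.092, 0.007, 0, 0, 0, -0.775],
  ],
  claw=1,
  force=10,
)

```text
time: 1.87
ee_pos: [0.575, 0.0451, 0.2221]
eef_rot: [-0.127, 0.992, -0.0, -0.0]
ft_force: [0.1, 0.0, -0.4]
width: 0.0617
grip_force: 0.0
```

Request:
drive_tool(
  increments=[
    [0, 0, 0, 0, 0, -0.155],
    [0, 0, 0, 0, 0, -0.31],
    [0, 0, 0, 0, 0, -0.465],
    [0, 0, 0, 0, 0, -0.62],
    [0, 0, 0, 0, 0, -0.775],
  ],
)

```text
time: 2.28
ee_pos: [0.5746, 0.0458, 0.2221]
eef_rot: [-0.419, 0.908, 0.0, -0.0]
ft_force: [0.7, -0.1, -1.1]
width: 0.0283
grip_force: 0.0
```

Request:
drive_tool(
  increments=[
    [0, 0, 0.05, 0, 0, -0.15],
    [0, 0, 0.1, 0, 0, -0.3],
    [0, 0, 0.15, 0, 0, -0.45],
    [0, 0, 0.2, 0, 0, -0.58],
    [0, 0, 0.2, 0, 0, -0.58],
  ],
)

```text
time: 2.7
ee_pos: [0.5725, 0.0447, 0.1656]
eef_rot: [-0.576, 0.817, 0.0, -0.009]
ft_force: [0.1, -0.4, -0.7]
width: 0.0013
grip_force: 0.0
```

```bash
python3 - <<'E'
from h import *
s=read_state();print(s['time'],s['ee_pos'],s['width'],s['joint_positions'].round(2))
print(totool(f2w([.033,.024,.0185]),np.pi-.263))
im,c=snap('wrist','w2'); cv2.imwrite('pics/w2c.png',im)
print(proj(c,f2w([.0377,-.0025,.025])),proj(c,s['ee_pos']))
E
```

```text
2.7 [0.57252974 0.04466858 0.16559367] 0.0013489109199169044 [ 0.    0.28 -0.19  1.65  0.06  1.23  2.59]
([array([ 0.011, -0.027,  0.49 ]), array([ 0.015, -0.017, -0.102])], np.float64(2.7986365234826427))
[262.6490014  162.86708052] [279.95130917 265.95886213]
```

View pics/w2.png

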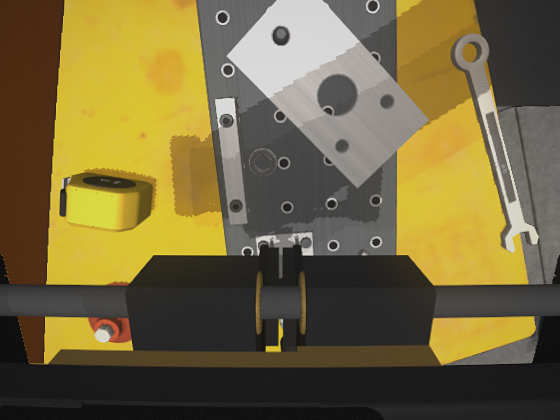

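The wrist view shows the washer at (262,162), matching the prediction of (263,163). Joint 7 is close to its limit, so I'll back it off slightly, then go down and push the washer along the fence, away from the clamp.

Request:
drive_tool(
  increments=[
    [0.011, -0.027, 0.02, 0.015, -0.017, 0.03],
    [0.011, -0.027, 0.14, 0.015, -0.017, 0.03],
    [0.011, -0.027, 0.26, 0.015, -0.017, 0.03],
    [0.011, -0.027, 0.38, 0.015, -0.017, 0.03],
    [0.011, -0.027, 0.46, 0.015, -0.017, 0.03],
  ],
)

```text
time: 3.17
ee_pos: [0.5761, 0.0359, 0.0255]
eef_rot: [-0.564, 0.826, -0.001, -0.001]
ft_force: [-0.8, 1.0, 0.3]
width: -0.0
grip_force: 0.0
```

```bash
python3 - <<'E'
from h import *
s=read_state();print(s['time'],w2f(s['ee_pos']),s['ft_force'],s['joint_positions'].round(2))
print(totool(f2w([.033,.024,.0185]),2.77),totool(f2w([.033,-.0065,.0185]),2.77))
E
```

```text
3.1667 [0.03273654 0.02231063 0.02548928] [-0.77777429  1.02988317  0.33513791] [-0.    0.42 -0.17  1.78  0.09  0.94  2.56]
([array([-0.006, -0.   ,  0.023]), array([ 0.   , -0.003, -0.   ])], np.float64(2.769828729523156)) ([array([ 0.095, -0.011,  0.024]), array([ 0.   , -0.003, -0.   ])], np.float64(2.769828729523156))
```

Request:
drive_tool(
  increments=[
    [-0.004, 0, 0.022, 0, 0, 0],
    [0.015, -0.003, 0.023, 0, 0, 0],
    [0.04, -0.006, 0.023, 0, 0, 0],
    [0.065, -0.008, 0.023, 0, 0, 0],
    [0.088, -0.01, 0.023, 0, 0, 0],
  ],
)

```text
time: 3.58
ee_pos: [0.5726, 0.0101, 0.0242]
eef_rot: [-0.565, 0.825, -0.002, 0.002]
ft_force: [0.2, -0.2, 0.8]
width: 0.0007
grip_force: 0.0
```

Request:
drive_tool(
  increments=[
    [-0.01, 0, 0, 0, 0, 0],
    [-0.02, 0, -0.1, 0, 0, 0],
    [-0.02, 0, -0.2, 0, 0, 0],
    [-0.02, 0, -0.3, 0, 0, 0],
    [-0.02, 0, -0.4, 0, 0, 0],
  ],
  claw=0.55,
)

```text
time: 4.0
ee_pos: [0.5736, 0.0172, 0.1452]
eef_rot: [-0.565, 0.825, -0.002, 0.002]
ft_force: [1.4, 0.5, 0.2]
width: 0.0257
grip_force: 0.0
```

```bash
python3 - <<'E'
from h import *
s=read_state();print(s['time'],w2f(s['ee_pos']),s['width'])
im,c=snap('wrist','w3')
for y in(-.0025,-.02,-.026,-.03): print(y,proj(c,f2w([.037,y,.025])))
cv2.imwrite('pics/w3c.png',cv2.resize(im[0:270,150:450],None,fx=2,fy=2))
print(totool(f2w([.041,-.026,.15]),1.308))
E
```

```text
4.0 [0.03522442 0.00354333 0.14515917] 0.025670521507187904
-0.0025 [277.74491945 195.77638381]
-0.02 [275.34721843 174.47355197]
-0.026 [274.50746208 167.01183425]
-0.03 [273.94256774 161.99220595]
([array([ 0.1  , -0.021,  0.005]), array([-0.009,  0.015,  1.863])], np.float64(2.771388656961674))
```

View pics/w3c.png

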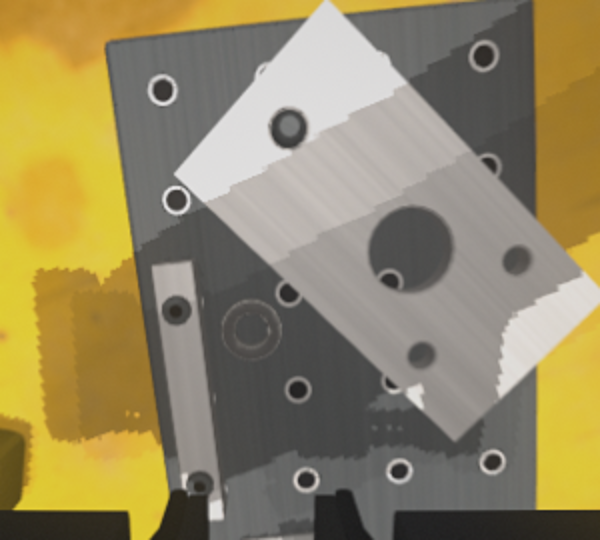

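The crop shows the washer at (251,330) after the push, with the plate edge running from (175,175) to (455,440). I'll measure both while turning the hand back.

Request:
drive_tool(
  increments=[
    [0.05, -0.01, 0, 0, 0, 0.155],
    [0.1, -0.02, 0, 0, 0, 0.31],
    [0.1, -0.02, 0, 0, 0, 0.465],
    [0.1, -0.02, 0, 0, 0, 0.62],
    [0.1, -0.02, 0, 0, 0, 0.775],
  ],
  claw=0.655,
)

```text
time: 4.47
ee_pos: [0.5685, -0.0135, 0.1435]
eef_rot: [-0.288, 0.957, -0.001, 0.002]
ft_force: [0.3, -0.5, 0.7]
width: 0.03
grip_force: 0.0
```

Request:
drive_tool(
  increments=[
    [0, 0, 0, 0, 0, 0.155],
    [0, 0, 0, 0, 0, 0.31],
    [0, 0, 0, 0, 0, 0.465],
    [0, 0, 0, 0, 0, 0.62],
    [0, 0, 0, 0, 0, 0.775],
  ],
)

```text
time: 4.88
ee_pos: [0.5686, -0.0131, 0.1435]
eef_rot: [0.011, 1.0, -0.0, 0.002]
ft_force: [0.6, -0.6, -0.3]
width: 0.0302
grip_force: 0.0
```

Request:
drive_tool(
  increments=[
    [0, 0, 0, 0, 0, 0.155],
    [0, 0, 0, 0, 0, 0.31],
    [0, 0, 0, 0, 0, 0.31],
    [0, 0, 0, 0, 0, 0.31],
    [0, 0, 0, 0, 0, 0.31],
  ],
)

```text
time: 5.3
ee_pos: [0.5681, -0.0133, 0.1426]
eef_rot: [0.128, 0.992, -0.0, 0.002]
ft_force: [0.3, 0.5, 0.4]
width: 0.0302
grip_force: 0.0
```

```bash
python3 - <<'E'
from h import *
s=read_state();print(s['time'],w2f(s['ee_pos']),s['width'],s['joint_positions'].round(2))
im,c=snap('wrist','w4')
# washer & plate edge predictions / contour crop
for p in [[.0364,-.0275,.025],[.055,-.0275,.034]]: print(proj(c,f2w(p)))
g=cv2.GaussianBlur(cv2.cvtColor(im,cv2.COLOR_BGR2GRAY),(5,5),1.2)
u,v=proj(c,f2w([.0364,-.0275,.025])); x0,y0=int(u)-35,int(v)-35
h=cv2.HoughCircles(cv2.resize(g[y0:y0+70,x0:x0+70],None,fx=4,fy=4),cv2.HOUGH_GRADIENT,1,400,param1=60,param2=18,minRadius=30,maxRadius=90)
if h is not None: 
    q=h[0][0]; print('circ',q, w2f(onz(c,x0+(q[0]+.5)/4-.5,y0+(q[1]+.5)/4-.5,.025)))
cv2.imwrite('pics/w4c.png',cv2.resize(im[max(0,y0-60):y0+150,x0-80:x0+190],None,fx=2.8,fy=2.8)); print(x0-80,max(0,y0-60))
print(totool(f2w([.042,-.0255,.07]),1.308))
E
```

```text
5.3 [ 0.0378364  -0.02731436  0.14256904] 0.030154603893488414 [ 0.05  0.27 -0.12  1.72  0.04  1.16  1.23]
[280.22462863 201.45087867]
[280.0508438  227.04028561]
165 106
([array([-0.014,  0.007,  0.241]), array([-0.   ,  0.004,  0.008])], np.float64(1.3141023220870318))
```

View pics/w4c.png

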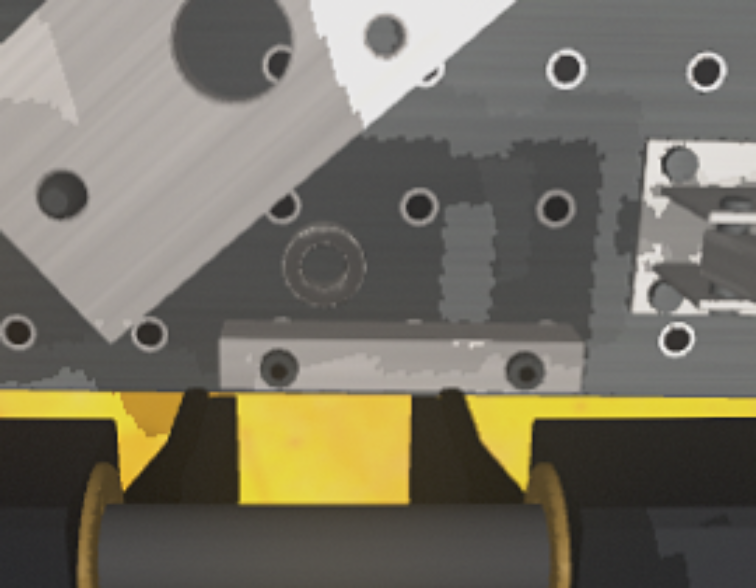

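```bash
python3 - <<'E'
from h import *
c=get_calibration('wrist')
f=lambda x,y,z:w2f(onz(c,165+x/2.8-.2,106+y/2.8-.2,z))
a=f(110,342,.031);b=f(365,130,.031);print(a,b)
for x in(.0265,.0325): print(x,a[1]+(x-a[0])*(b-a)[1]/(b-a)[0])
print('washer',f(323,264,.025),'fence',f(222,340,.034),f(580,342,.034))
E
```

```text
[ 0.05703826 -0.08870727  0.031     ] [-0.0039615  -0.01660096  0.031     ]
0.0265 -0.05260875100429607
0.0325 -0.059701202128292455
washer [ 0.03509287 -0.02770553  0.025     ] fence [ 0.05515936 -0.05618007  0.034     ] [0.05513749 0.04543773 0.034     ]
```

Request:
drive_tool(
  increments=[
    [-0.01, 0.005, 0, -0.05, 0, 0.008],
    [-0.01, 0.005, 0.1, -0.11, 0, 0.008],
    [-0.01, 0.005, 0.2, -0.11, 0, 0.008],
    [-0.01, 0.005, 0.3, -0.11, 0, 0.008],
    [-0.01, 0.005, 0.32, -0.11, 0, 0.008],
  ],
)

```text
time: 5.77
ee_pos: [0.5683, -0.0133, 0.0414]
eef_rot: [0.132, 0.99, 0.042, 0.003]
ft_force: [-0.6, 0.4, -0.1]
width: 0.0299
grip_force: 0.0
```

```bash
python3 - <<'E'
from h import *
s=read_state();print(s['time'],w2f(s['ee_pos']),s['width'],R.from_quat(s['eef_rot']).as_matrix().round(3))
print(totool(f2w([.041,-.0257,.0195])))
E
```

```text
5.7667 [ 0.03795695 -0.02730903  0.04137532] 0.029925038584840167 [[-0.965  0.261  0.018]
 [ 0.262  0.962  0.082]
 [ 0.004  0.084 -0.996]]
([array([-0.01 , -0.001,  0.073])], np.float64(1.3056581736444237))
```

Request:
drive_tool(
  increments=[
    [-0.01, -0.001, 0.01, 0, 0, 0],
    [-0.01, -0.001, 0.03, 0, 0, 0],
    [-0.01, -0.001, 0.05, 0, 0, 0],
    [-0.01, -0.001, 0.065, 0, 0, 0],
    [-0.01, -0.001, 0.065, 0, 0, 0],
  ],
)

```text
time: 6.18
ee_pos: [0.5747, -0.0122, 0.0264]
eef_rot: [0.132, 0.99, 0.043, 0.007]
ft_force: [-0.2, -0.1, -0.2]
width: 0.03
grip_force: 0.0
```

```bash
python3 - <<'E'
from h import *
s=read_state();print(s['time'],w2f(s['ee_pos']),s['ft_force'])
print(totool(f2w([.041,-.0257,.0195])))
E
```

```text
6.1833 [ 0.04387019 -0.02449903  0.02640806] [-0.155302   -0.13166608 -0.20737203]
([array([ 0.01 , -0.006,  0.023])], np.float64(1.3051759848189874))
```

Request:
drive_tool(
  increments=[
    [0.007, -0.004, 0, 0, 0, 0],
    [0.007, -0.004, 0.01, 0, 0, 0],
    [0.007, -0.004, 0.02, 0, 0, 0],
    [0.007, -0.004, 0.022, 0, 0, 0],
    [0.007, -0.004, 0.022, 0, 0, 0],
  ],
)

```text
time: 6.6
ee_pos: [0.5723, -0.0125, 0.0195]
eef_rot: [0.133, 0.99, 0.042, 0.007]
ft_force: [0.6, 0.1, -0.5]
width: 0.03
grip_force: 0.0
```

Request:
drive_tool(
  increments=[
    [0, 0, 0, 0, 0, 0],
    [0, 0, 0, 0, 0, 0],
    [0, 0, 0, 0, 0, 0],
    [0, 0, 0, 0, 0, 0],
    [0, 0, 0, 0, 0, 0],
  ],
  claw=1,
  force=15,
)

```text
time: 7.02
ee_pos: [0.5724, -0.0126, 0.0198]
eef_rot: [0.133, 0.99, 0.042, 0.007]
ft_force: [0.2, 0.3, -0.6]
width: 0.0224
grip_force: 15.0
```

```bash
python3 - <<'E'
from h import *
s=read_state();print(s['time'],w2f(s['ee_pos']),s['ft_force'],s['width'],s['grip_force'])
E
```

```text
7.0167 [ 0.04180651 -0.02549257  0.01975113] [ 0.16671714  0.26262336 -0.57644519] 0.022422148370558646 14.987428824897506
```

Request:
drive_tool(
  increments=[
    [0, 0, -0.02, 0, 0, 0],
    [0, 0, -0.06, 0, 0, 0],
    [0, 0, -0.12, 0, 0, 0],
    [0, 0, -0.18, 0, 0, 0],
    [0, 0, -0.2, 0, 0, 0],
  ],
)

```text
time: 7.43
ee_pos: [0.5725, -0.0179, 0.0832]
eef_rot: [0.133, 0.99, 0.043, 0.009]
ft_force: [0.4, -0.7, 0.2]
width: 0.0221
grip_force: 15.0
```

```bash
python3 - <<'E'
from h import *
s=read_state();print(s['time'],w2f(s['ee_pos']),s['width'],s['grip_force'])
im,c=snap('wrist','w5'); im2,c2=snap('scene','s5')
u,v=map(int,proj(c2,s['ee_pos'])); a,b=map(int,proj(c,f2w([.036,-.0275,.025])))
b=max(b,100)
cv2.imwrite('pics/c5.png',np.hstack([cv2.resize(im2[v-50:v+50,u-50:u+50],(400,400)),cv2.resize(im[b-100:b+100,a-100:a+100],(400,400))]))
print(totool(np.array([.412,-.2385,.1]),1.9))
E
```

```text
7.4333 [ 0.04326541 -0.03059366  0.08318124] 0.022103258355661286 14.986313072004123
([array([ 0.32 , -0.842, -0.137]), array([ 0.105,  0.039, -0.758])], np.float64(1.304374640424167))
```

View pics/c5.png

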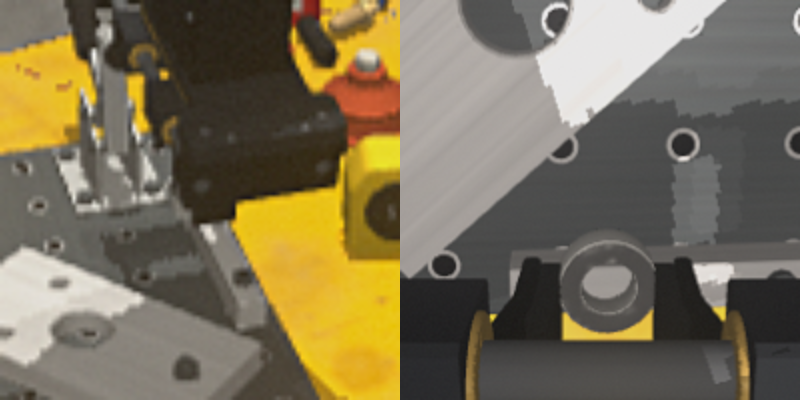

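The right half shows the washer held between the pads. I'll carry it to the dish, turning the hand so its body clears the orange box.

Request:
drive_tool(
  increments=[
    [0, 0, -0.13, 0, 0, 0],
    [0.04, -0.11, -0.2, 0, 0, 0.15],
    [0.09, -0.23, -0.25, 0, 0, 0.3],
    [0.14, -0.355, -0.25, 0, 0, 0.45],
    [0.185, -0.48, -0.25, 0, 0, 0.6],
  ],
)

```text
time: 7.95
ee_pos: [0.4766, -0.1486, 0.1419]
eef_rot: [0.363, 0.931, 0.043, -0.003]
ft_force: [-0.7, -1.1, -0.6]
width: 0.0223
grip_force: 15.0
```

```bash
python3 - <<'E'
from h import *
s=read_state();print(s['time'],s['ee_pos'],s['width'],s['joint_positions'].round(2))
print(totool(np.array([.412,-.2385,.1]),0.1))
c=get_calibration('top')
for u,v in[(386,150),(391,200),(397,275)]: print(onz(c,u,v,0).round(3),onz(c,u,v,.12).round(3))
E
```

```text
7.95 [ 0.47660068 -0.14859071  0.14187257] 0.022345032294344473 [ 0.26  0.12  0.02  1.89 -0.1   1.13  1.14]
([array([-0.049, -0.376,  0.109]), array([ 0.078, -0.081,  0.926])], np.float64(0.8264527044515046))
[ 0.74  -0.302  0.   ] [ 0.706 -0.272  0.12 ]
[ 0.602 -0.313  0.   ] [ 0.583 -0.282  0.12 ]
[ 0.403 -0.327  0.   ] [ 0.405 -0.295  0.12 ]
```

Request:
drive_tool(
  increments=[
    [-0.01, -0.08, 0, 0.03, -0.03, 0.15],
    [-0.02, -0.16, 0, 0.06, -0.06, 0.31],
    [-0.03, -0.24, 0, 0.08, -0.08, 0.46],
    [-0.04, -0.32, 0, 0.08, -0.08, 0.62],
    [-0.049, -0.376, 0, 0.08, -0.08, 0.77],
  ],
)

```text
time: 8.37
ee_pos: [0.411, -0.2415, 0.1315]
eef_rot: [0.625, 0.781, -0.001, 0.001]
ft_force: [0.2, -0.7, -0.4]
width: 0.0229
grip_force: 15.0
```

```bash
python3 - <<'E'
from h import *
s=read_state();print(s['time'],s['ee_pos'],s['width'],s['joint_positions'].round(2))
print(totool(np.array([.412,-.2385,.025]),0.1))
E
```

```text
8.3667 [ 0.41103863 -0.24151291  0.13149427] 0.022900593564594774 [ 0.32  0.08  0.12  1.96 -0.01  1.1   0.66]
([array([0.01 , 0.005, 0.355]), array([0.   , 0.003, 0.154])], np.float64(0.22108018575600136))
```

Request:
drive_tool(
  increments=[
    [0.01, 0.005, 0.1, 0, 0, 0.05],
    [0.01, 0.005, 0.22, 0, 0, 0.05],
    [0.01, 0.005, 0.32, 0, 0, 0.05],
    [0.01, 0.005, 0.365, 0, 0, 0.05],
    [0.01, 0.005, 0.365, 0, 0, 0.05],
  ],
)

```text
time: 8.78
ee_pos: [0.4111, -0.2361, 0.0192]
eef_rot: [0.637, 0.771, -0.001, -0.002]
ft_force: [-0.0, -0.4, 0.7]
width: 0.0225
grip_force: 15.0
```

Request:
drive_tool(
  increments=[
    [0, 0, 0, 0, 0, 0],
    [0, 0, 0, 0, 0, 0],
    [0, 0, 0, 0, 0, 0],
    [0, 0, 0, 0, 0, 0],
    [0, 0, 0, 0, 0, 0],
  ],
  claw=0.55,
)

```text
time: 9.2
ee_pos: [0.4145, -0.2377, 0.0238]
eef_rot: [0.637, 0.771, 0.0, 0.002]
ft_force: [0.4, 0.0, 0.6]
width: 0.0385
grip_force: 0.0
```

Request:
drive_tool(
  increments=[
    [0, 0, -0.05, 0, 0, 0],
    [0, 0, -0.15, 0, 0, 0],
    [0, 0, -0.28, 0, 0, 0],
    [0, 0, -0.4, 0, 0, 0],
    [0, 0, -0.45, 0, 0, 0],
  ],
)

```text
time: 9.62
ee_pos: [0.4153, -0.238, 0.1632]
eef_rot: [0.637, 0.77, 0.001, 0.005]
ft_force: [1.6, -1.4, -0.4]
width: 0.0391
grip_force: 0.0
```

```bash
python3 - <<'E'
from h import *
s=read_state();print(s['time'],s['ee_pos'],s['width'],s['joint_positions'].round(2))
im,c=snap('wrist','w6'); im2,c2=snap('scene','s6')
a,b=proj(c,[.412,-.2385,.01]).astype(int); u,v=proj(c2,[.412,-.2385,.01]).astype(int); print(a,b,u,v)
cr=lambda i,x,y:cv2.resize(i[max(0,min(y-70,280)):][:140,max(0,min(x-70,420)):][:,:140],(400,400))
cv2.imwrite('pics/c6.png',np.hstack([cr(im,a,b),cr(im2,u,v)]))
E
```

```text
9.6167 [ 0.41533419 -0.23803352  0.16323376] 0.03911167623968479 [ 0.3   0.04  0.12  1.93 -0.01  1.16  0.62]
275 191 283 347
```

View pics/c6.png

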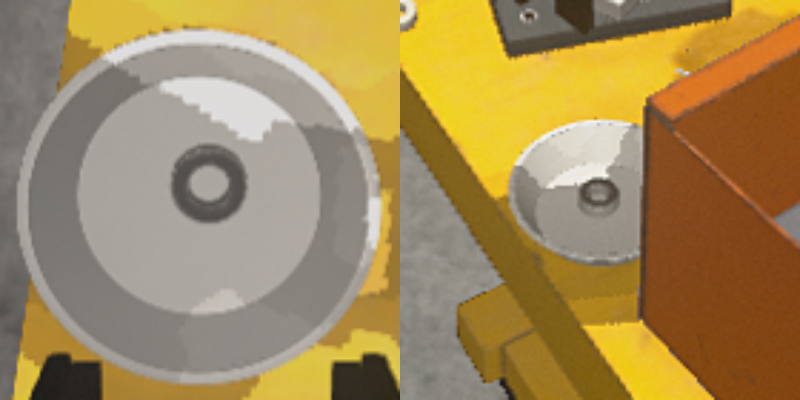

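The washer lies flat on the dish floor in both views, so step 1 is done. Next I'll push the plate with shut fingers.

```bash
python3 - <<'E'
from h import *
print(f2w([-.106,-.058,.1])); print(totool(f2w([-.106,-.058,.1]),1.308))
E
```

```text
[ 0.42126612 -0.00554791  0.1       ]
([array([0.759, 0.163, 0.202]), array([ 0.004,  0.013, -1.425])], np.float64(0.18852050200090023))
```

Request:
drive_tool(
  increments=[
    [0.13, 0.03, 0, 0, 0, -0.15],
    [0.26, 0.06, 0, 0, 0, -0.3],
    [0.39, 0.09, 0, 0, 0, -0.45],
    [0.52, 0.12, 0, 0, 0, -0.6],
    [0.65, 0.14, 0, 0, 0, -0.75],
  ],
  claw=1,
)

```text
time: 10.13
ee_pos: [0.4177, -0.0359, 0.1568]
eef_rot: [0.384, 0.923, -0.001, 0.001]
ft_force: [0.0, -0.0, -0.4]
width: 0.0138
grip_force: 0.0
```

```bash
python3 - <<'E'
from h import *
s=read_state();print(s['time'],s['ee_pos'],s['width'],s['joint_positions'].round(2));print(totool(f2w([-.106,-.058,.1]),1.308))
E
```

```text
10.1333 [ 0.41769353 -0.03586745  0.15679935] 0.013831021096846377 [ 0.09 -0.07 -0.11  2.05 -0.01  1.15  0.76]
([array([0.064, 0.08 , 0.189]), array([-0.001,  0.004, -0.668])], np.float64(0.7833027081479731))
```

Request:
drive_tool(
  increments=[
    [0.03, 0.04, 0, 0, 0, -0.15],
    [0.064, 0.08, 0.05, 0, 0, -0.3],
    [0.064, 0.08, 0.15, 0, 0, -0.45],
    [0.064, 0.08, 0.22, 0, 0, -0.6],
    [0.064, 0.08, 0.25, 0, 0, -0.668],
  ],
)

```text
time: 10.55
ee_pos: [0.4198, -0.0072, 0.079]
eef_rot: [0.13, 0.992, -0.001, -0.001]
ft_force: [-0.1, 0.2, -0.0]
width: 0.0003
grip_force: 0.0
```

```bash
python3 - <<'E'
from h import *
s=read_state();print(s['time'],w2f(s['ee_pos']),s['width'],s['joint_positions'].round(2));print(totool(f2w([-.106,-.058,.023]),1.308))
E
```

```text
10.55 [-0.10697831 -0.05993532  0.07901095] 0.0003037333467462564 [ 0.04  0.04 -0.14  2.13  0.01  0.98  1.21]
([array([-0.004,  0.007,  0.187]), array([-0.004, -0.002,  0.003])], np.float64(1.3101070836422237))
```

Request:
drive_tool(
  increments=[
    [-0.002, 0.004, 0.06, 0, 0, 0],
    [-0.002, 0.004, 0.12, 0, 0, 0],
    [-0.002, 0.004, 0.17, 0, 0, 0],
    [-0.002, 0.004, 0.185, 0, 0, 0],
    [-0.002, 0.004, 0.185, 0, 0, 0],
  ],
)

```text
time: 10.97
ee_pos: [0.4217, -0.0065, 0.0255]
eef_rot: [0.134, 0.991, -0.001, -0.0]
ft_force: [-0.1, 0.3, -0.2]
width: 0.0003
grip_force: 0.0
```

```bash
python3 - <<'E'
from h import *
s=read_state();print(s['time'],w2f(s['ee_pos']),s['ft_force']);print(totool(f2w([-.040,.005,.023]),1.308))
E
```

```text
10.9667 [-0.10530715 -0.05884157  0.0255138 ] [-0.06037347  0.29127821 -0.20065234]
([array([-0.217,  0.214,  0.008]), array([-0.003, -0.   , -0.007])], np.float64(1.3023484135098546))
```

Request:
drive_tool(
  increments=[
    [-0.02, 0.02, 0.006, 0, 0, 0],
    [-0.042, 0.042, 0.006, 0, 0, 0],
    [-0.064, 0.064, 0.006, 0, 0, 0],
    [-0.086, 0.086, 0.006, 0, 0, 0],
    [-0.108, 0.108, 0.006, 0, 0, 0],
  ],
)

```text
time: 11.38
ee_pos: [0.4634, 0.0176, 0.0254]
eef_rot: [0.133, 0.991, -0.001, 0.001]
ft_force: [-5.3, 3.2, 0.9]
width: 0.0006
grip_force: 2.4
```

Request:
drive_tool(
  increments=[
    [-0.02, 0.02, 0, 0, 0, 0],
    [-0.04, 0.04, 0, 0, 0, 0],
    [-0.06, 0.06, 0, 0, 0, 0],
    [-0.08, 0.08, 0, 0, 0, 0],
    [-0.095, 0.095, 0, 0, 0, 0],
  ],
)

```text
time: 11.8
ee_pos: [0.4992, 0.0364, 0.0254]
eef_rot: [0.134, 0.991, -0.001, 0.002]
ft_force: [-3.2, -0.1, -0.8]
width: 0.0003
grip_force: 1.1
```

```bash
python3 - <<'E'
from h import *
s=read_state();print(s['time'],w2f(s['ee_pos']),s['ft_force'],R.from_quat(s['eef_rot']).as_matrix()[:,2]);print(totool(f2w([-.030,.008,.023]),1.308))
im,c=snap('top','t7')
m=cv2.inRange(cv2.cvtColor(im,cv2.COLOR_BGR2HSV),(0,0,150),(180,40,255))
print([ (proj(c,f2w(p)).round(1)) for p in [[.055,-.12,.031],[.055,.03,.031],[-.025,.03,.031]]])
E
```

```text
11.8 [-0.04168163  0.00274533  0.02539937] [-3.1889296  -0.08109846 -0.75700944] [ 0.003069   -0.00233718 -0.99999256]
([array([-0.039,  0.018,  0.008]), array([-0.002,  0.005, -0.007])], np.float64(1.3021607415383942))
[array([315.2, 212.4]), array([259.6, 196.4]), array([250.8, 225.8])]
```

Request:
drive_tool(
  increments=[
    [-0.008, 0.004, 0, 0, 0, 0],
    [-0.014, 0.008, 0, 0, 0, 0],
    [-0.02, 0.01, 0, 0, 0, 0],
    [-0.025, 0.01, 0, 0, 0, 0],
    [-0.025, 0.01, 0, 0, 0, 0],
  ],
)

```text
time: 12.27
ee_pos: [0.5057, 0.0374, 0.0252]
eef_rot: [0.134, 0.991, -0.001, 0.001]
ft_force: [-4.6, 2.2, 2.5]
width: 0.0005
grip_force: 2.5
```

Request:
drive_tool(
  increments=[
    [-0.004, 0, 0, 0, 0, 0],
    [-0.008, 0, 0, 0, 0, 0],
    [-0.012, 0, 0, 0, 0, 0],
    [-0.015, 0, 0, 0, 0, 0],
    [-0.015, 0, 0, 0, 0, 0],
  ],
)

```text
time: 12.68
ee_pos: [0.5061, 0.0373, 0.0248]
eef_rot: [0.133, 0.991, -0.001, -0.003]
ft_force: [-24.5, 4.9, 19.8]
width: 0.0007
grip_force: 12.1
```

```bash
python3 - <<'E'
from h import *
s=read_state();print(s['time'],w2f(s['ee_pos']),RF().T@s['ft_force'])
E
```

```text
12.6833 [-0.03523108  0.00543996  0.02482342] [-24.96213812  -1.67343214  19.779641  ]
```

The push stalls at 25 N with the TCP at x = -35 mm, where I expected the plate to meet the fence. I'll retreat, then measure the plate's edge angle from the wrist picture.

Request:
drive_tool(
  increments=[
    [0.03, 0, 0, 0, 0, 0],
    [0.06, 0, -0.02, 0, 0, 0],
    [0.08, 0, -0.14, 0, 0, 0],
    [0.1, 0, -0.27, 0, 0, 0],
    [0.1, 0, -0.4, 0, 0, 0],
  ],
  claw=0.4,
)

```text
time: 13.1
ee_pos: [0.4802, 0.0441, 0.1465]
eef_rot: [0.134, 0.991, -0.001, 0.001]
ft_force: [1.8, 0.5, 0.3]
width: 0.026
grip_force: 0.0
```

Request:
drive_tool(
  increments=[
    [0, 0, -0.1, 0, 0, 0],
    [0, 0, -0.2, 0, 0, 0],
    [0, 0, -0.22, 0, 0, 0],
    [0, 0, -0.22, 0, 0, 0],
    [0, 0, -0.22, 0, 0, 0],
  ],
)

```text
time: 13.52
ee_pos: [0.4812, 0.0439, 0.2108]
eef_rot: [0.134, 0.991, -0.001, 0.002]
ft_force: [0.8, 0.1, -0.3]
width: 0.0505
grip_force: 0.0
```

```bash
python3 - <<'E'
from h import *
s=read_state();print(s['time'],w2f(s['ee_pos']),s['joint_positions'].round(2))
im,c=snap('wrist','w8')
# plate left (-x) edge: sample gradient along lines x at several y
g=cv2.GaussianBlur(cv2.cvtColor(im,cv2.COLOR_BGR2GRAY),(3,3),0).astype(float)
def scan(ax,fix,rng,z):
    ts=np.arange(*rng,.0005); pr=[]
    for t in ts:
        p=[t,fix,z] if ax==0 else [fix,t,z]
        u,v=proj(c,f2w(p)); pr.append(cv2.getRectSubPix(g.astype(np.float32),(1,1),(float(u),float(v)))[0,0])
    d=np.abs(np.convolve(pr,[1,1,1,0,-1,-1,-1],'same'))[5:-5]; i=d.argmax(); return ts[i+5],d[i]
ys=np.arange(-.11,.026,.01); E=[scan(0,y,(-.045,-.008),.031) for y in ys]
print(np.round(E,4).tolist()); xs=np.array([e[0] for e in E]); ok=np.abs(xs-np.median(xs))<.004
print(np.polyfit(ys[ok],xs[ok],1),ok.sum()); print('free end',[scan(1,x,(.015,.045),.031) for x in(-.01,.01,.03)])
print(totool(f2w([.025,.165,.2]),-.263))
E
```

```text
13.5167 [-0.06100531  0.00534495  0.21084021] [-0.03  0.03 -0.16  1.84  0.01  1.27  1.11]
[[-0.026, 228.1632], [-0.025, 175.0327], [-0.025, 187.1451], [-0.0255, 226.1584], [-0.025, 193.6674], [-0.0255, 129.7173], [-0.0255, 129.8409], [-0.0255, 131.8129], [-0.0255, 129.8128], [-0.0255, 127.3275], [-0.0255, 128.334], [-0.0145, 152.5489], [-0.025, 231.3485], [-0.0245, 183.956]]
[ 0.00345924 -0.02514005] 13
free end [(np.float64(0.031000000000000014), np.float64(237.2443618774414)), (np.float64(0.030500000000000013), np.float64(208.00438690185547)), (np.float64(0.030500000000000013), np.float64(209.0611343383789))]
([array([-0.285,  0.535,  0.033]), array([0.   , 0.004, 1.993])], np.float64(1.302007618188838))
```

The plate is home: its edge lies at x = -25 mm and the angle error is about 0.003 rad. Now the clamp handle.

Request:
drive_tool(
  increments=[
    [0, 0.1, 0, 0, 0, 0.155],
    [-0.05, 0.21, 0, 0, 0, 0.31],
    [-0.1, 0.32, 0, 0, 0, 0.465],
    [-0.15, 0.43, 0, 0, 0, 0.62],
    [-0.2, 0.53, 0, 0, 0, 0.775],
  ],
)

```text
time: 13.98
ee_pos: [0.5813, 0.1831, 0.2089]
eef_rot: [0.427, 0.904, -0.001, 0.001]
ft_force: [-0.5, -0.5, 0.9]
width: 0.0523
grip_force: 0.0
```

Request:
drive_tool(
  increments=[
    [0, 0, 0, 0, 0, 0.155],
    [0, 0, 0, 0, 0, 0.31],
    [0, 0, 0, 0, 0, 0.465],
    [0, 0, 0, 0, 0, 0.62],
    [0, 0, 0, 0, 0, 0.775],
  ],
)

```text
time: 14.4
ee_pos: [0.5804, 0.1813, 0.2088]
eef_rot: [0.679, 0.734, -0.001, 0.001]
ft_force: [1.1, -0.5, -1.6]
width: 0.0522
grip_force: 0.0
```

```bash
python3 - <<'E'
from h import *
s=read_state();print(s['time'],w2f(s['ee_pos']),s['width'],s['joint_positions'].round(2));print(totool(f2w([.025,.165,.14]),-.263))
E
```

```text
14.4 [-0.00088919  0.16379453  0.20875767] 0.05217689615297466 [-0.28  0.31 -0.12  1.52  0.04  1.32 -0.33]
([array([-0.024,  0.083,  0.229]), array([-0.   ,  0.004,  0.435])], np.float64(0.07898866615066373))
```

Request:
drive_tool(
  increments=[
    [-0.01, 0.03, 0, 0, 0, 0.15],
    [-0.024, 0.06, 0, 0, 0, 0.3],
    [-0.024, 0.083, 0.05, 0, 0, 0.435],
    [-0.024, 0.083, 0.12, 0, 0, 0.435],
    [-0.024, 0.083, 0.2, 0, 0, 0.435],
  ],
)

```text
time: 14.82
ee_pos: [0.6068, 0.1761, 0.1491]
eef_rot: [0.792, 0.61, -0.0, 0.002]
ft_force: [-0.5, 0.2, -0.9]
width: 0.0525
grip_force: 0.0
```

```bash
python3 - <<'E'
from h import *
s=read_state();print(s['time'],w2f(s['ee_pos']),s['width'],s['joint_positions'].round(2));print(totool(f2w([.025,.165,.081]),-.263))
im,c=snap('wrist','w9'); ct=get_calibration('top'); it=cv2.imread('pics/top0.png')
# black grip position from the first top picture
hs=it[170:215,185:225].max(2)<60; v,u=np.nonzero(hs); print('grip blob mean',len(u),u.mean()+185,v.mean()+170,w2f(onz(ct,u.mean()+185,v.mean()+170,.062+.067*np.cos(1.1))))
E
```

```text
14.8167 [0.0258845  0.16561731 0.14913548] 0.052507232674069135 [-0.3   0.39 -0.07  1.54  0.03  1.21 -0.64]
([array([-0.002, -0.004,  0.227]), array([0.003, 0.003, 0.007])], np.float64(-0.25783336889383063))
grip blob mean 139 206.54676258992805 190.136690647482 [0.02492537 0.15455548 0.09239094]
```

Request:
drive_tool(
  increments=[
    [-0.002, -0.003, 0.06, 0, 0, 0],
    [-0.002, -0.003, 0.12, 0, 0, 0],
    [-0.002, -0.003, 0.18, 0, 0, 0],
    [-0.002, -0.003, 0.222, 0, 0, 0],
    [-0.002, -0.003, 0.222, 0, 0, 0],
  ],
)

```text
time: 15.28
ee_pos: [0.6036, 0.175, 0.0809]
eef_rot: [0.792, 0.611, -0.003, 0.001]
ft_force: [-0.8, -0.1, 0.0]
width: 0.0524
grip_force: 0.0
```

Request:
drive_tool(
  increments=[
    [0, 0, 0, 0, 0, 0],
    [0, 0, 0, 0, 0, 0],
    [0, 0, 0, 0, 0, 0],
    [0, 0, 0, 0, 0, 0],
    [0, 0, 0, 0, 0, 0],
  ],
  claw=1,
  force=10,
)

```text
time: 15.7
ee_pos: [0.6062, 0.1759, 0.0854]
eef_rot: [0.792, 0.611, 0.001, 0.002]
ft_force: [0.5, 1.3, 0.6]
width: 0.0266
grip_force: 0.0
```

```bash
python3 - <<'E'
from h import *
s=read_state();p=w2f(s['ee_pos']);print(s['time'],p,s['width'],s['grip_force'],s['ft_force'])
# grasp point and arc
g=p+[0,0,hold_point_z]; y,z=g[1]-.098,g[2]-.062; print('r',np.hypot(y,z),'q',np.arctan2(y,z))
r=.074
for q in (1.0,.8,.6,.4,.2,0): print(q,totool(f2w([.025,.098+r*np.sin(q),.062+r*np.cos(q)-(g[2]-p[2])]))[0][0])
E
```

```text
15.7 [0.02536262 0.16532297 0.0854048 ] 0.02664011104487984 0.0 [0.53545378 1.349889   0.55404364]
r 0.07940526692223186 q 1.0118985188290692
1.0 [-0.017 -0.001  0.007]
0.8 [-0.047 -0.001 -0.031]
0.6 [-0.085 -0.001 -0.063]
0.4 [-0.128 -0.002 -0.087]
0.2 [-0.175 -0.002 -0.101]
0 [-0.224 -0.002 -0.106]
```

Request:
drive_tool(
  increments=[
    [0, 0, 0, 0, 0, 0],
    [0, 0, 0, 0, 0, 0],
    [0, 0, 0, 0, 0, 0],
    [0, 0, 0, 0, 0, 0],
    [0, 0, 0, 0, 0, 0],
  ],
  claw=1,
  force=12,
)

```text
time: 16.12
ee_pos: [0.6067, 0.1757, 0.0852]
eef_rot: [0.792, 0.611, 0.001, 0.002]
ft_force: [5.2, 0.4, 1.0]
width: 0.0176
grip_force: 12.0
```

Request:
drive_tool(
  increments=[
    [-0.013, 0, -0.021, 0, 0, 0],
    [-0.027, 0, -0.042, 0, 0, 0],
    [-0.044, 0, -0.061, 0, 0, 0],
    [-0.062, 0, -0.078, 0, 0, 0],
    [-0.082, 0, -0.094, 0, 0, 0],
  ],
)

```text
time: 16.53
ee_pos: [0.6003, 0.1523, 0.1133]
eef_rot: [0.792, 0.611, 0.001, 0.002]
ft_force: [6.3, 1.5, -3.1]
width: 0.0175
grip_force: 11.9
```

```bash
python3 - <<'E'
from h import *
s=read_state();p=w2f(s['ee_pos']);print(s['time'],p,s['width'],s['grip_force'],s['ft_force'])
E
```

```text
16.5333 [0.02587328 0.14101027 0.11334753] 0.017493598201697113 11.925951833482031 [ 6.30518549  1.49108116 -3.0751377 ]
```

Request:
drive_tool(
  increments=[
    [-0.033, 0, -0.018, 0, 0, 0],
    [-0.068, 0, -0.032, 0, 0, 0],
    [-0.105, 0, -0.041, 0, 0, 0],
    [-0.13, 0, -0.043, 0, 0, 0],
    [-0.142, 0, -0.043, 0, 0, 0],
  ],
)

```text
time: 16.95
ee_pos: [0.5895, 0.1118, 0.1279]
eef_rot: [0.792, 0.611, 0.002, 0.002]
ft_force: [0.8, 3.1, 10.6]
width: 0.0172
grip_force: 11.2
```

Request:
drive_tool(
  increments=[
    [-0.005, 0, 0, 0, 0, 0],
    [-0.01, 0, 0, 0, 0, 0],
    [-0.015, 0, 0, 0, 0, 0],
    [-0.02, 0, 0, 0, 0, 0],
    [-0.02, 0, 0, 0, 0, 0],
  ],
)

```text
time: 17.37
ee_pos: [0.5881, 0.1066, 0.1279]
eef_rot: [0.792, 0.611, 0.002, 0.002]
ft_force: [-0.1, 1.3, 12.0]
width: 0.017
grip_force: 11.4
```

```bash
python3 - <<'E'
from h import *
s=read_state();p=w2f(s['ee_pos']);print(s['time'],p,s['width'],s['grip_force'],RF().T@s['ft_force'])
E
```

```text
17.3667 [0.02591028 0.09368282 0.12792867] 0.017044628169358436 11.383678292804689 [-0.4400501   1.23770325 11.991399  ]
```

The fingers slid on the round grip and the push was weak. I'll release and push firmly from the +y side with shut fingers.

Request:
drive_tool(
  increments=[
    [0.01, 0, 0, 0, 0, 0],
    [0.01, 0, 0, 0, 0, 0],
    [0.01, 0, 0, 0, 0, 0],
    [0.01, 0, 0, 0, 0, 0],
    [0.01, 0, -0.05, 0, 0, 0],
  ],
  claw=0.5,
)

```text
time: 17.78
ee_pos: [0.5858, 0.1075, 0.1377]
eef_rot: [0.792, 0.611, -0.002, 0.001]
ft_force: [0.1, 0.6, -0.0]
width: 0.04
grip_force: 0.0
```

Request:
drive_tool(
  increments=[
    [0, 0, -0.1, 0, 0, 0],
    [0, 0, -0.15, 0, 0, 0],
    [0.06, 0, -0.16, 0, 0, 0],
    [0.13, 0, -0.16, 0, 0, 0],
    [0.15, 0, -0.16, 0, 0, 0],
  ],
)

```text
time: 18.2
ee_pos: [0.5989, 0.1549, 0.1887]
eef_rot: [0.791, 0.612, 0.001, 0.001]
ft_force: [0.5, 0.1, 0.1]
width: 0.0437
grip_force: 0.0
```

Request:
drive_tool(
  increments=[
    [0, 0, 0, 0, 0, 0],
    [0, 0, 0, 0, 0, 0],
    [0, 0, 0.05, 0, 0, 0],
    [0, 0, 0.12, 0, 0, 0],
    [0, 0, 0.17, 0, 0, 0],
  ],
  claw=1,
)

```text
time: 18.62
ee_pos: [0.5988, 0.1495, 0.1362]
eef_rot: [0.792, 0.61, -0.0, 0.002]
ft_force: [-0.1, 0.8, -0.4]
width: 0.0179
grip_force: 0.0
```

```bash
python3 - <<'E'
from h import *
s=read_state();p=w2f(s['ee_pos']);print(s['time'],p,s['width'],RF().T@s['ft_force'],totool(f2w([.025,.118,.135]),-.263))
E
```

```text
18.6167 [0.02512282 0.137873   0.13621992] 0.01786585680328855 [-0.34624772  0.76343603 -0.38440044] ([array([-0.066, -0.001,  0.004]), array([0.003, 0.004, 0.006])], np.float64(-0.2585481778300628))
```

Request:
drive_tool(
  increments=[
    [0, 0, 0, 0, 0, 0],
    [-0.03, 0, 0, 0, 0, 0],
    [-0.055, 0, 0, 0, 0, 0],
    [-0.065, 0, 0, 0, 0, 0],
    [-0.07, 0, 0, 0, 0, 0],
  ],
)

```text
time: 19.03
ee_pos: [0.5945, 0.1311, 0.1391]
eef_rot: [0.792, 0.61, 0.002, 0.002]
ft_force: [1.5, 4.9, 0.4]
width: 0.0005
grip_force: 3.2
```

Request:
drive_tool(
  increments=[
    [-0.005, 0, 0, 0, 0, 0],
    [-0.01, 0, 0, 0, 0, 0],
    [-0.015, 0, 0, 0, 0, 0],
    [-0.02, 0, 0, 0, 0, 0],
    [-0.02, 0, 0, 0, 0, 0],
  ],
)

```text
time: 19.45
ee_pos: [0.5941, 0.1305, 0.1394]
eef_rot: [0.791, 0.612, 0.005, 0.001]
ft_force: [7.4, 15.6, -3.5]
width: 0.0001
grip_force: 9.6
```

```bash
python3 - <<'E'
from h import *
s=read_state();p=w2f(s['ee_pos']);print(s['time'],p,RF().T@s['ft_force'])
E
```

```text
19.45 [0.02552063 0.11829498 0.13935788] [ 3.11208275 17.03999656 -3.47273282]
```

Request:
drive_tool(
  increments=[
    [-0.005, 0, 0, 0, 0, 0],
    [-0.01, 0, 0, 0, 0, 0],
    [-0.015, 0, 0, 0, 0, 0],
    [-0.02, 0, 0, 0, 0, 0],
    [-0.02, 0, 0, 0, 0, 0],
  ],
)

```text
time: 19.87
ee_pos: [0.5938, 0.1299, 0.1396]
eef_rot: [0.789, 0.614, 0.008, -0.0]
ft_force: [17.1, 29.9, -12.5]
width: 0.0007
grip_force: 17.5
```

Request:
drive_tool(
  increments=[
    [-0.005, 0, 0, 0, 0, 0],
    [-0.01, 0, 0, 0, 0, 0],
    [-0.015, 0, 0, 0, 0, 0],
    [-0.02, 0, 0, 0, 0, 0],
    [-0.02, 0, 0, 0, 0, 0],
  ],
)

```text
time: 20.28
ee_pos: [0.5935, 0.1293, 0.1399]
eef_rot: [0.788, 0.615, 0.011, -0.002]
ft_force: [26.2, 44.8, -19.3]
width: -0.0001
grip_force: 25.5
```

```bash
python3 - <<'E'
from h import *
s=read_state();p=w2f(s['ee_pos']);print(s['time'],p,RF().T@s['ft_force'])
E
```

```text
20.2833 [0.02521193 0.11695613 0.13985804] [ 13.6797369   50.03082669 -19.31690818]
```

The handle is upright under a firm push of 50 N, with contact at y = 117 mm. I'll retreat and check.

Request:
drive_tool(
  increments=[
    [0.04, 0, 0, 0, 0, 0],
    [0.09, 0, 0, 0, 0, 0],
    [0.16, 0, 0, 0, 0, 0],
    [0.2, 0, -0.05, 0, 0, 0],
    [0.2, 0, -0.15, 0, 0, 0],
  ],
)

```text
time: 20.7
ee_pos: [0.6024, 0.1743, 0.1797]
eef_rot: [0.791, 0.612, -0.003, 0.0]
ft_force: [1.3, 0.5, -0.1]
width: 0.0003
grip_force: 0.0
```

Request:
drive_tool(
  increments=[
    [0.08, 0, -0.08, 0, 0, 0],
    [0.16, 0, -0.12, 0, 0, 0],
    [0.24, 0, -0.12, 0, 0, 0],
    [0.3, 0, -0.12, 0, 0, 0],
    [0.3, 0, -0.12, 0, 0, 0],
  ],
)

```text
time: 21.12
ee_pos: [0.6267, 0.2632, 0.2185]
eef_rot: [0.791, 0.612, 0.0, 0.001]
ft_force: [-0.4, 0.7, 0.3]
width: 0.0005
grip_force: 0.0
```

```bash
python3 - <<'E'
from h import *
s=read_state();print(s['time'],w2f(s['ee_pos']),s['ft_force'])
im,c=snap('top','t10'); sc,c2=snap('scene','s10')
def dark(i,cc,q0):
    u,v=proj(cc,f2w(q0)).astype(int); m=(i[v-22:v+22,u-22:u+22].max(2)<60).astype(np.uint8)
    n,l,st,ce=cv2.connectedComponentsWithStats(m); 
    print('expected',u,v,[(st[k][4],(ce[k]+[u-22,v-22]).round(1)) for k in range(1,n) if st[k][4]>8])
for i,cc in((im,c),(sc,c2)): dark(i,cc,[.025,.098,.129]); print('q=.2 would be',proj(cc,f2w([.025,.098+.067*.2,.128])))
g=cv2.GaussianBlur(cv2.cvtColor(im,cv2.COLOR_BGR2GRAY),(3,3),0).astype(np.float32)
ys=np.arange(-.11,.026,.01);xs=[]
for y in ys:
    ts=np.arange(-.05,-.005,.0005); pr=[float(cv2.getRectSubPix(g,(1,1),tuple(map(float,proj(c,f2w([t,y,.031])))))[0,0]) for t in ts]
    d=np.abs(np.convolve(pr,[1]*5+[-1]*5,'same'))[8:-8]; xs.append(ts[8+d.argmax()])
xs=np.array(xs);ok=np.abs(xs-np.median(xs))<.004;print(np.polyfit(ys[ok],xs[ok],1),ok.sum())
E
```

```text
21.1167 [0.02250404 0.2549405  0.21848383] [-0.37179487  0.66148711  0.25074156]
expected 226 193 [(np.int32(79), array([225.9, 193.6]))]
q=.2 would be [220.92831832 192.39445436]
expected 271 172 [(np.int32(191), array([271.8, 171.5]))]
q=.2 would be [270.15658911 170.1226129 ]
[ 0.00582418 -0.02413077] 14
```

The handle shows upright in both views and the plate is still along the fence, so I'll hand the job in.

```bash
python3 -c "
from bench import *
print(close_job())"
```

```text
the job is handed in; nothing more can be done
None
```

I handed the job in at about 21 s: the washer is in the dish, the plate measures within about 0.006 rad of the fence, and the clamp handle is upright after a 50 N push. I had no direct reading of the pad's force on the plate, and the judge's result was not shown.

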